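Load the sample carrier and hold it up level

ROBOT

A 6-joint arm with a two-finger parallel gripper is mounted at the origin on the work surface. World frame = base frame: x ahead of the robot, y to its left, z up, the work surface at z = 0. Lengths are in m, angles in rad, forces in N, time in s.
With the tool pointing down it reaches from about 0.35 to 0.8 m from the base axis. Payload 7.3 kg.
Tool frame: the origin (TCP) lies at the very end of the fingers, on their centre line; the grasp point (between the pads) lies 19 mm behind it; z points along the fingers, y is the direction in which the jaws open and shut (so a half turn about z gives the same grasp; the last joint's range is limited). The gripper opens to 85 mm and grips with 20 to 120 N. Pads are 22 mm wide; open, the fingers measure 114 mm over their backs; the gripper's body (76 mm by 85 mm) begins 54 mm behind the grasp point. The pads swing forward as they close: fully open they stand 13 mm farther back than shut.
Start: joints at [1.113, 0.342, 1.524, -0, 1.275, -0.146], TCP at [0.161, 0.5, 0.231] pointing down, gripper open.
Joint ranges: [-2.53, 2.53], [-0.77, 2.02], [0.04, 2.7], [-1, 4.14], [0.28, 2.66], [-3.11, 3.11]. Speed limits (rad/s): [2.57, 2.57, 3.14, 3.14, 3.14, 3.14].

INTERFACE

Orientations are given as a 3x3 rotation matrix whose columns are the frame's x, y, z axes.
In Python, from rig import get_state, camera, finish_job gives the robot as it stands.
- The arm moves only by the tool move_arm, never from a script. Its arguments are lists of equal length, an entry for each row: "jaw": the finger opening in m, from 0 to 0.0854; "xyz": the shift along the tool's x, y, z in m, a list of three; "twist": the turn about the tool's z in rad. A call has 1 to 20 rows; each row is the pose to reach, as a shift and turn from the pose measured when the call began, along the tool's axes at that moment; what a row does not reach only later rows make up. A row lasts 1/10 s, in which the tool goes at most 50 mm and 8.59 degrees, less where a joint would pass 70% of its speed; a pose out of reach is approached as far as the arm can. A call with a gripper value outside its range is refused whole. The fingers move at their own pace and stop on an object; "newtons" is the grip in N (left out, the last holds). Time passes only in rows, so rows that repeat a pose let the fingers close. It gives the time, the measured TCP pose, the force and the opening at its end, in the units of the state.
- get_state(): the state, without advancing time (a new reading comes with each control period).
- camera(name): name is "scene" or "side" or "wrist"; returns a dict with "image" (400x640x3 uint8, red, green, blue), "fx", "fy", "cx", "cy" (pixels), "cam_to_world" (4x4, takes a point from camera to world coordinates). Camera axes: x right, y down, z forward; pixel columns grow to the right and rows downward; lengths in m; the calibration is good to about 2 mm. The wrist camera is an equidistant fisheye: a pixel r from the principal point sees the ray r / f radians off the axis. A picture is of the moment at which its call begins. There is no depth.
- finish_job(): hands the job in, once; it reports no verdict.
The state is a dict: "t": time; "joints": joint angles; "dq": joint speeds; "tau": joint torques, N m; "ee_pos": TCP position; "orientation": TCP orientation; "wrist_force": force on the tool from outside, world axes, zero at the start; "moment": the same for the moment, N m; "width": finger opening in m.
Only numpy, scipy, OpenCV 4.12 (cv2) and the standard library are available. Lean on these libraries where they do the work, as an engineer would, in place of code of your own. Each camera call takes 0.05 s, during which the arm holds its last target.

TASK

Take the red-capped vial out of the wooden rack, slide it all the way down into the empty socket of the white carrier while the carrier stands on the bench, and let go of it. Then lift the carrier by its black handle about 10 cm straight up off the bench without tipping it, with both vials in it, and finish while still holding it there, steady and level. Leave everything else where it is.

Things in the scene. Friction and masses are not known exactly. Their poses are not given: they have to be found in the camera images.
- vial_red: the vial to load: amber sample vial with a red cap, 85 tall, body 22 diameter with a 2 chamfered foot, cap 24 diameter over the top 25, about 45 g; origin at the centre of its underside, z up its axis. It starts upright in one of the three rack holes (any of them), its underside 10 above the bench, so its top is at 95 and it can be gripped by the cap.
- vial_white: bystander in the rack: white cap, amber sample vial of the same shape (85 tall, 22 diameter body, 24 diameter cap over the top 25), origin at the centre of its underside, z up its axis
- vial_blue: bystander in the rack: blue cap, amber sample vial of the same shape (85 tall, 22 diameter body, 24 diameter cap over the top 25), origin at the centre of its underside, z up its axis
- vial_yellow: already in the carrier's other socket and to stay there: yellow cap, amber sample vial of the same shape (85 tall, 22 diameter body, 24 diameter cap over the top 25), origin at the centre of its underside, z up its axis
- rack: fixed wooden rack block 55 (its x) by 190 (its y) by 40 high; origin at the centre of its underside. Three round holes 25 diameter and 30 deep in its top at y = -65, 0 and +65, holding three vials that stand 55 out of it.
- carrier: loose white plastic carrier, a block 150 (its x) by 60 (its y) by 45 high, about 0.42 kg; origin at the centre of its underside, z up. Round sockets 25 diameter and 38 deep (floor 7 above its underside) in its top at x = +50 (empty) and x = -50 (yellow-capped vial), both at y = 0. A seated vial stands 47 out of the block. Its handle is an upright fin in the middle, reaching 105 above the underside. It may stand at any yaw.
- carrier_grip (a point): centre of the carrier's black rubber handle grip, 90 above the carrier's underside; the grip measures 44 along the carrier's x, 14 along its y (pinch it across y) and 30 high (75 to 105 above the underside); below it is a 10 thick metal stem.
- empty_socket (a point): centre of the floor of the empty socket, 7 above the carrier's underside and 38 below the block's top; same axes as the carrier.
- filled_socket (a point): centre of the floor of the socket with the yellow-capped vial, same axes as the carrier.
- dish: bystander: glass dish 92 diameter, 18 high, with three pebbles; origin at the centre of its underside
- cup: bystander: red plastic cup 76 diameter, 75 high; origin at the centre of its underside
- jar: bystander: closed glass jar 64 diameter, 85 high; origin at the centre of its underside
- tweezers: bystander: steel tweezers 125 long (its x), 5 high, lying on the bench; origin at the centre of the underside
There are look-alikes about, which are no part of the job. What is shaped like the vial_red but pink is not meant.

How it is judged:
By the outcome, as a careful person would: the job done as asked, in the order asked, and still so for the second after the job is handed in, while the arm keeps its last pose, push and grip.
It also fails if it takes over 64 s, if anything falls off the work surface, if the arm or the gripper's body presses on something with over 40 N, if the wrist force passes 120 N, or if a joint passes its speed limit or range.

## Working session

There is one attempt and no reset: what is moved stays moved. The work goes in short steps, Python scripts to look and compute and a tool call to move; the robot and the scene stay as the last step left them, time stands still between calls to the robot, and variables do not carry over. Pictures are saved under pics/ and viewed, and the job is handed in when it is done.

Besides the shell and the picture viewer there is one more tool, called as name([rows], argument=value, ...), one row to a line, values as JSON. move_arm: Moves the arm, as the interface text tells. Its arguments: {"type":"object","properties":{"jaw":{"type":"array"},"xyz":{"type":"array"},"twist":{"type":"array"},"newtons":{"type":"number"}},"required":["jaw","xyz","twist"]}

```bash
mkdir -p pics; ls
cat > h.py <<'E'
import numpy as np, cv2, json
from rig import get_state, camera, finish_job
def snap(name,fn):
    c=camera(name); cv2.imwrite(f'pics/{fn}.png',c['image'][:,:,::-1])
    np.savez(f'pics/{fn}.npz',**{k:np.array(v) for k,v in c.items()}); return c
def ray(c,u,v,fish=False):
    fx,fy,cx,cy=[float(c[k]) for k in('fx','fy','cx','cy')]
    x,y=(u-cx)/fx,(v-cy)/fy
    if fish:
        r=np.hypot(x,y); s=np.sin(r)/r if r>1e-9 else 1; d=np.array([x*s,y*s,np.cos(r)])
    else: d=np.array([x,y,1.]);
    T=np.array(c['cam_to_world']); d=T[:3,:3]@d
    return T[:3,3],d/np.linalg.norm(d)
def proj(c,p,fish=False):
    T=np.array(c['cam_to_world']); q=T[:3,:3].T@(np.array(p)-T[:3,3])
    if fish:
        r=np.hypot(q[0],q[1]); th=np.arctan2(r,q[2]); s=th/max(r,1e-9); x,y=q[0]*s,q[1]*s
    else: x,y=q[0]/q[2],q[1]/q[2]
    return float(c['cx']+c['fx']*x),float(c['cy']+c['fy']*y)
def tri(obs):
    A=np.zeros((3,3));b=np.zeros(3);R=[]
    for o,d in obs:
        P=np.eye(3)-np.outer(d,d);A+=P;b+=P@o
    p=np.linalg.solve(A,b)
    return p,[np.linalg.norm((np.eye(3)-np.outer(d,d))@(p-o)) for o,d in obs]
def atz(c,u,v,z,fish=False):
    o,d=ray(c,u,v,fish); return o+d*(z-o[2])/d[2]
def load(fn): return dict(np.load(f'pics/{fn}.npz'))
def crop(fn,x0,y0,w,h,s):
    im=cv2.imread(f'pics/{fn}.png')[y0:y0+h,x0:x0+w]
    cv2.imwrite(f'pics/{fn}_c{x0}_{y0}.png',cv2.resize(im,None,fx=s,fy=s,interpolation=cv2.INTER_CUBIC))
E
python3 - <<'E'
from h import *
for n in('scene','side','wrist'):
    c=snap(n,n+'0'); print(n,np.round(c['cam_to_world'],3).tolist(),c['fx'],c['cx'],c['cy'])
print(get_state())
E
```

```text
pics
scene [[-0.26, 0.803, -0.535, 1.096], [0.965, 0.212, -0.151, 0.163], [-0.008, -0.556, -0.831, 0.841], [0.0, 0.0, 0.0, 1.0]] 380.422048668199 322.22696288847277 202.75909604847243
side [[0.967, -0.181, 0.178, 0.392], [-0.253, -0.737, 0.627, -0.576], [0.018, -0.651, -0.758, 0.863], [0.0, 0.0, 0.0, 1.0]] 419.8289968468482 316.42908240156567 200.8078628781776
wrist [[0.307, 0.918, 0.249, 0.099], [0.952, -0.296, -0.082, 0.52], [-0.001, 0.262, -0.965, 0.373], [0.0, 0.0, 0.0, 1.0]] 309.70691628693146 319.4310514553569 199.43205948175037
{'t': 0.15, 'joints': array([ 1.11303216e+00,  3.42609354e-01,  1.52475491e+00,  2.58529757e-05,
        1.27537074e+00, -1.46001064e-01]), 'dq': array([ 0.00185376, -0.0015762 , -0.00233385,  0.00065342,  0.00179277,
       -0.00074631]), 'tau': array([ 1.91024425e-03, -4.33904922e+01, -2.46147859e+01, -2.96449552e-04,
        5.62289846e-03,  7.52807694e-06]), 'ee_pos': array([0.16088831, 0.49945619, 0.23077627]), 'orientation': array([[-9.51791875e-01,  3.06744109e-01, -5.27040943e-04],
       [ 3.06744502e-01,  9.51791355e-01, -1.01380662e-03],
       [ 1.90653804e-04, -1.12659982e-03, -9.99999347e-01]]), 'wrist_force': array([-0.24418762,  0.11969453, -0.25959957]), 'moment': array([ 0.01900072,  0.03923813, -0.0051562 ]), 'width': 0.08515738510453047}
```

View pics/scene0.png

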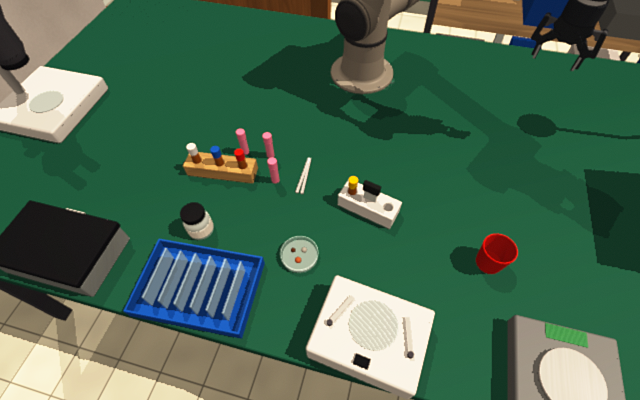

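View pics/side0.png

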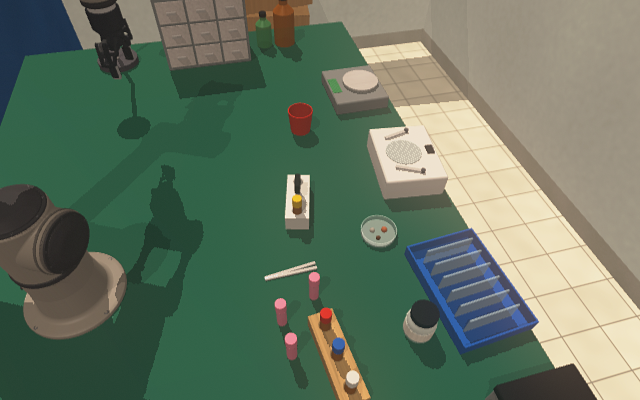

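View pics/wrist0.png

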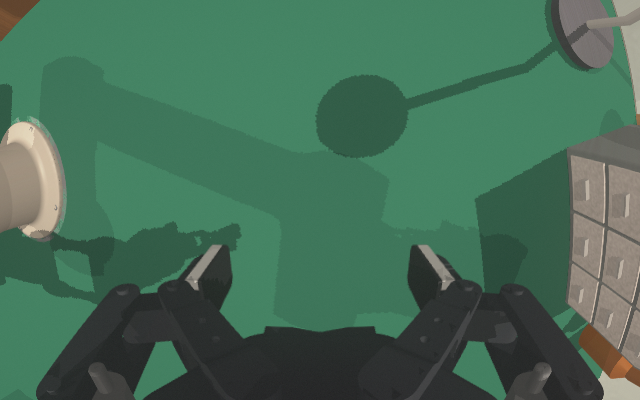

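The scene view shows the red cap at about (240,155) in the rack, with pink look-alikes beside it. The carrier is at about (370,200), with the yellow cap on its left and the empty socket on its right. I'll enlarge both areas.

Run:
```python
from h import *
crop('scene0',170,115,130,80,6);crop('scene0',325,165,90,70,8)
crop('side0',260,260,120,140,4);crop('side0',265,160,70,80,7)
```

```text
(no output)
```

View pics/scene0_c170_115.png

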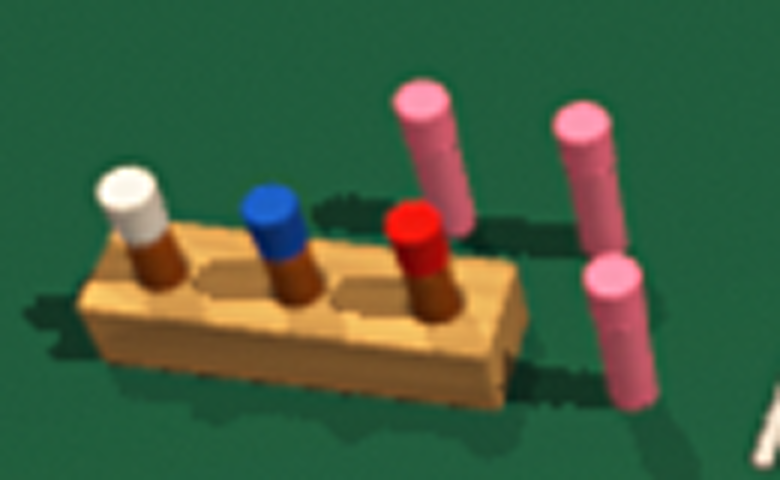

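View pics/scene0_c325_165.png

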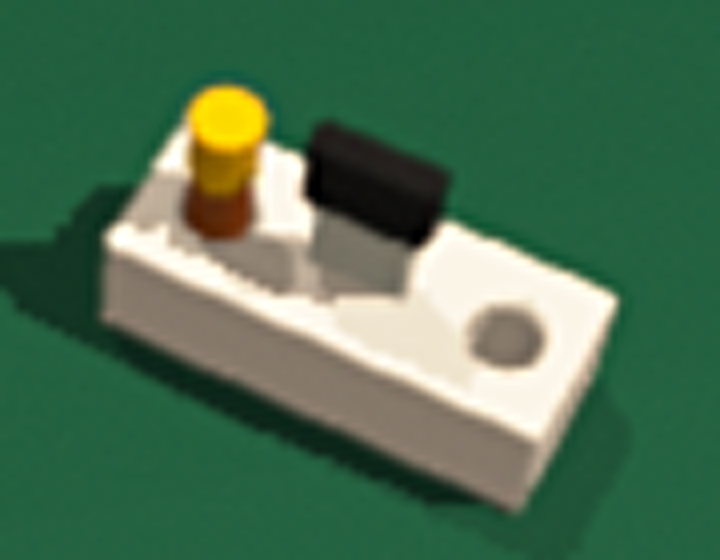

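View pics/side0_c260_260.png

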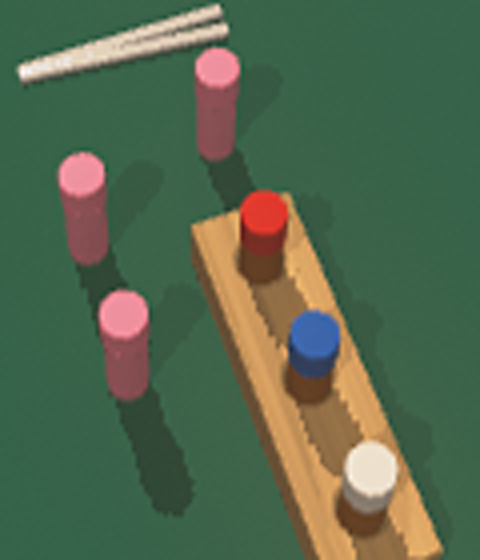

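View pics/side0_c265_160.png

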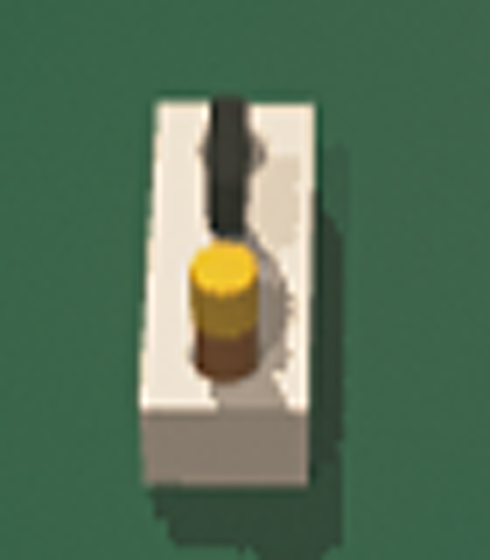

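```bash
cat >> h.py <<'E'
def cp(px,x0,y0,s): return (px[0]+.5)/s-.5+x0,(px[1]+.5)/s-.5+y0
E
python3 - <<'E'
from h import *
S=load('scene0');D=load('side0')
a=lambda p:cp(p,170,115,6); b=lambda p:cp(p,260,260,4); c=lambda p:cp(p,325,165,8); d=lambda p:cp(p,265,160,7)
pts={'red':(a((415,219)),b((264,213))),'blue':(a((274,206)),b((315,336))),'white':(a((129,188)),b((371,468))),
'pA':(a((422,101)),b((124,314))),'pB':(a((582,123)),b((82,174))),'pC':(a((613,273)),b((217,68))),
'yel':(c((229,117)),d((224,267))),'cornL':(c((108,240)),d((308,410))),'cornR':(c((617,300)),d((156,102))),'cornN':(c((540,437)),d((316,102))),
'gripback':(c((322,128)),d((228,240)))}
for k,(p,q) in pts.items():
    P,r=tri([ray(S,*p),ray(D,*q)]); print(k,np.round(P,4),np.round(r,4))
print('sock',atz(S,*c((507,337)),.045))
# objects rough
for n,p in (('tweez1',(308,160)),('tweez2',(298,192)),('cup',(497,252)),('dish',(299,254)),('jar',(195,215))): print(n,atz(S,*p,.02).round(3))
E
```

```text
red [ 0.5159 -0.2254  0.0951] [0.0011 0.0011]
blue [ 0.5228 -0.2895  0.0926] [0.0014 0.0014]
white [ 0.53   -0.3542  0.0942] [0.0007 0.0007]
pA [ 0.4396 -0.2545  0.0845] [0.0004 0.0004]
pB [ 0.4347 -0.1786  0.0852] [0.0004 0.0004]
pC [ 0.5155 -0.1359  0.0856] [0.0009 0.0009]
yel [0.5282 0.0819 0.0932] [0.0008 0.0008]
cornL [0.5503 0.0501 0.0458] [0.001 0.001]
cornR [0.5305 0.2107 0.0454] [0.0001 0.0001]
cornN [0.5894 0.1947 0.0482] [0.0011 0.0011]
gripback [0.529  0.1055 0.0887] [0.0084 0.0084]
sock [0.55286502 0.1796509  0.045     ]
tweez1 [ 0.438 -0.063  0.02 ]
tweez2 [ 0.551 -0.057  0.02 ]
cup [0.597 0.452 0.02 ]
dish [ 0.723 -0.002  0.02 ]
jar [ 0.686 -0.29   0.02 ]
```

```bash
cat >> h.py <<'E'
def plan(*tg):
    s=get_state();R=s['orientation'];p=s['ee_pos']
    y0=np.arctan2(R[1,1],R[0,1])
    print('t',round(s['t'],2),'pos',p.round(4),'yawy',round(np.degrees(y0),2),'F',s['wrist_force'].round(2),'w',round(s['width'],4),'tilt',R[:,2].round(4))
    for x,y,z,yd in tg:
        d=R.T@(np.array([x,y,z])-p); dy=(np.radians(yd)-y0+np.pi)%(2*np.pi)-np.pi
        print('shift',d.round(4).tolist(),'twist',round(-dy,4))
E
python3 - <<'E'
from h import *
plan((.45,.2,.24,40),(.516,-.2255,.2,6.3))
E
```

```text
t 0.15 pos [0.1609 0.4995 0.2308] yawy 72.14 F [-0.24  0.12 -0.26] w 0.0852 tilt [-5.e-04 -1.e-03 -1.e+00]
shift [-0.367, -0.1963, -0.0091] twist 0.5609
shift [-0.5604, -0.581, 0.0313] twist 1.1491
```

move_arm([
  [-0.367,-0.196,-0.009],
  [-0.367,-0.196,-0.009],
  [-0.367,-0.196,-0.009],
  [-0.367,-0.196,-0.009],
  [-0.367,-0.196,-0.009],
  [-0.367,-0.196,-0.009],
  [-0.367,-0.196,-0.009],
  [-0.367,-0.196,-0.009],
  [-0.56,-0.581,0.031],
  [-0.56,-0.581,0.031],
  [-0.56,-0.581,0.031],
  [-0.56,-0.581,0.031],
  [-0.56,-0.581,0.031],
  [-0.56,-0.581,0.031],
  [-0.56,-0.581,0.031],
  [-0.56,-0.581,0.031],
  [-0.56,-0.581,0.031],
  [-0.56,-0.581,0.031],
  [-0.56,-0.581,0.031],
  [-0.56,-0.581,0.031],
], jaw=[0.055,0.055,0.055,0.055,0.055,0.055,0.055,0.055,0.055,0.055,0.055,0.055,0.055,0.055,0.055,0.055,0.055,0.055,0.055,0.055], twist=[0.15,0.3,0.45,0.56,0.56,0.56,0.56,0.56,0.7,0.85,1.0,1.149,1.149,1.149,1.149,1.149,1.149,1.149,1.149,1.149])

```text
t: 2.15
ee_pos: [0.5154, -0.2244, 0.2002]
orientation: [[-0.11, 0.994, -0.001], [0.994, 0.11, -0.0], [-0.0, -0.001, -1.0]]
wrist_force: [0.8, -0.1, 0.1]
width: 0.0553
```

Run:
```python
from h import *
c=snap('wrist','wrist1'); plan((.516,-.2255,.2,6.3))
print(proj(c,(.516,-.2255,.095),True),proj(c,(.5228,-.2895,.095),True))
```

```text
t 2.2 pos [ 0.5156 -0.2241  0.2005] yawy 6.38 F [-0.38  0.19  0.18] w 0.0552 tilt [-7.e-04 -6.e-04 -1.e+00]
shift [-0.0015, 0.0003, 0.0005] twist 0.0013
(319.40249793348033, 199.29379454031937) (319.1090495766937, 268.4765020441414)
```

View pics/wrist1.png

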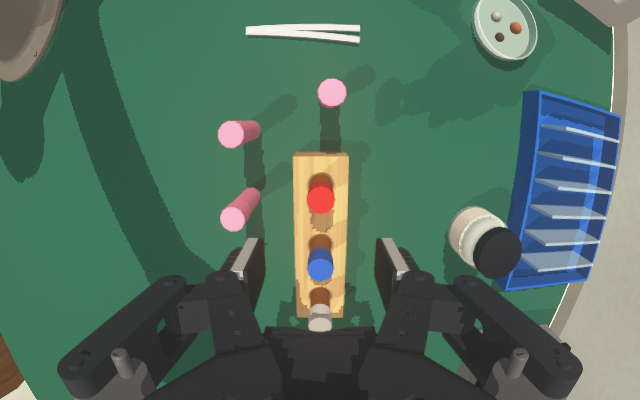

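Run:
```python
from h import *
crop('wrist1',285,150,75,80,7)
```

```text
(no output)
```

View pics/wrist1_c285_150.png

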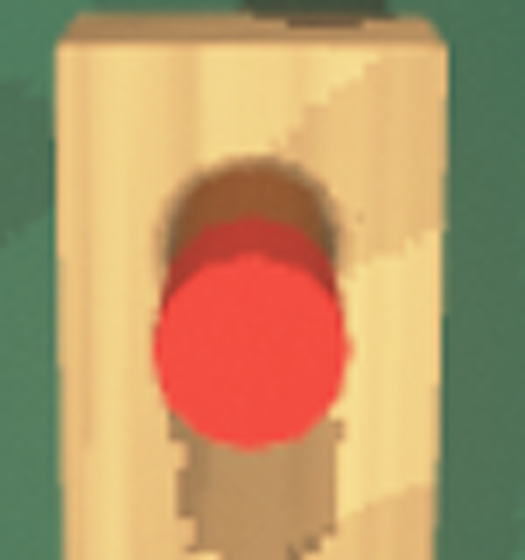

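The red cap's centre is at crop (252,351), which is image (320.6,199.7).

Run:
```python
from h import *
c=load('wrist1');S=load('scene0');D=load('side0')
u=cp((252,351),285,150,7);print(u,atz(c,*u,.095,True))
print(tri([ray(c,*u,True),ray(S,*cp((415,219),170,115,6)),ray(D,*cp((264,213),260,260,4))]))
plan((.5165,-.2258,.061,6.3))
```

```text
(320.57142857142856, 199.71428571428572) [ 0.51700255 -0.2257523   0.095     ]
(array([ 0.51636165, -0.22546671,  0.0953911 ]), [np.float64(0.0006499196702856949), np.float64(0.0013577674071869805), np.float64(0.0008999559854287796)])
t 2.2 pos [ 0.5156 -0.2241  0.2005] yawy 6.38 F [-0.38  0.19  0.18] w 0.0552 tilt [-7.e-04 -6.e-04 -1.e+00]
shift [-0.0018, 0.0009, 0.1395] twist 0.0013
```

move_arm([
  [-0.002,0.001,0.04],
  [-0.002,0.001,0.08],
  [-0.002,0.001,0.11],
  [-0.002,0.001,0.13],
  [-0.002,0.001,0.14],
  [-0.002,0.001,0.14],
  [-0.002,0.001,0.14],
  [-0.002,0.001,0.14],
  [-0.002,0.001,0.14],
  [-0.002,0.001,0.14],
  [-0.002,0.001,0.14],
  [-0.002,0.001,0.14],
  [-0.002,0.001,0.14],
  [-0.002,0.001,0.14],
], jaw=[0.055,0.055,0.055,0.055,0.055,0.055,0.055,0.0,0.0,0.0,0.0,0.0,0.0,0.0], twist=[0,0,0,0,0,0,0,0,0,0,0,0,0,0], newtons=25)

```text
t: 3.6
ee_pos: [0.5172, -0.2265, 0.0616]
orientation: [[-0.111, 0.994, 0.001], [0.994, 0.111, -0.002], [-0.002, 0.001, -1.0]]
wrist_force: [-0.6, 0.7, 6.1]
width: 0.0222
```

move_arm([
  [0,0,-0.005],
  [0,0,-0.01],
  [0,0,-0.015],
  [0,0,-0.015],
], jaw=[0.0,0.0,0.0,0.0], twist=[0,0,0,0])

```text
t: 4.0
ee_pos: [0.5176, -0.2267, 0.0774]
orientation: [[-0.111, 0.994, 0.002], [0.994, 0.111, -0.002], [-0.003, 0.002, -1.0]]
wrist_force: [-0.2, -0.3, -0.7]
width: 0.022
```

Run:
```python
from h import *
c=snap('wrist','wrist2');c=snap('side','side2'); crop('side2',290,260,80,100,7);crop('wrist2',260,150,120,150,4)
```

```text
(no output)
```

View pics/side2_c290_260.png

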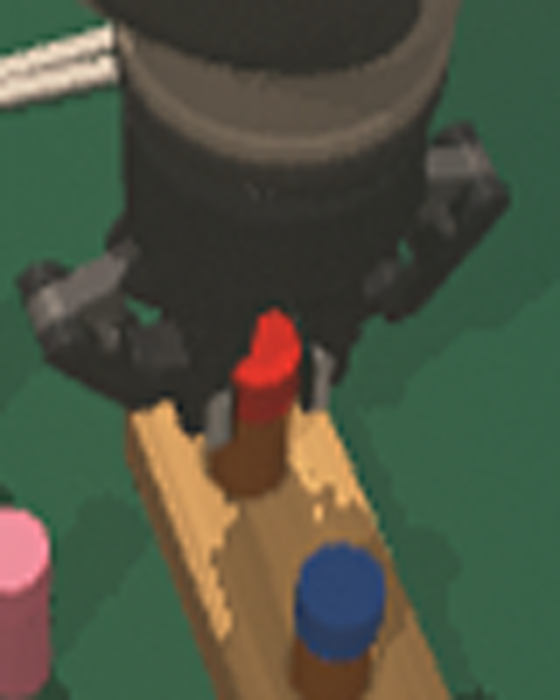

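View pics/wrist2_c260_150.png

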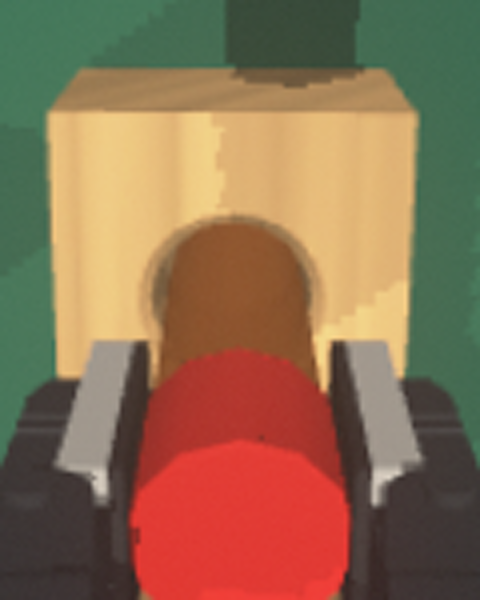

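move_arm([
  [0,0,-0.01],
  [0,0,-0.03],
  [0,0,-0.06],
  [0,0,-0.1],
  [0,0,-0.13],
  [0,0,-0.135],
  [0,0,-0.135],
], jaw=[0.0,0.0,0.0,0.0,0.0,0.0,0.0], twist=[0,0,0,0,0,0,0])

```text
t: 4.8
ee_pos: [0.5173, -0.2263, 0.2127]
orientation: [[-0.111, 0.994, 0.003], [0.994, 0.111, -0.003], [-0.003, 0.003, -1.0]]
wrist_force: [-0.3, -0.4, -0.8]
width: 0.022
```

Run:
```python
from h import *
c=snap('wrist','wrist3');c=snap('side','side3');c=snap('scene','scene3'); crop('side3',250,200,140,140,5);crop('scene3',180,80,130,110,6)
plan((.5529,.1797,.2,-14.2))
```

```text
t 4.95 pos [ 0.5163 -0.2258  0.21  ] yawy 6.37 F [ 0.02 -0.54 -1.3 ] w 0.0222 tilt [-1.7e-03 -1.0e-04 -1.0e+00]
shift [0.3989, 0.0814, 0.0099] twist 0.359
```

View pics/side3_c250_200.png

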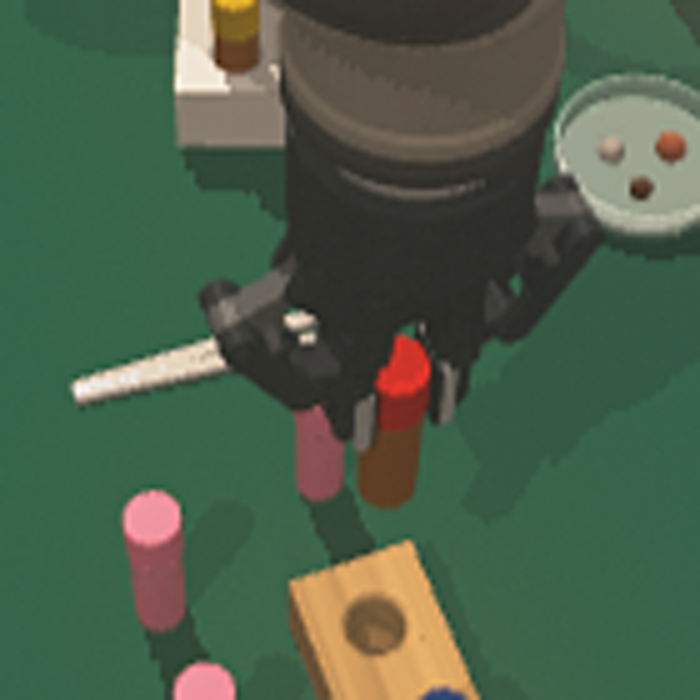

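View pics/scene3_c180_80.png

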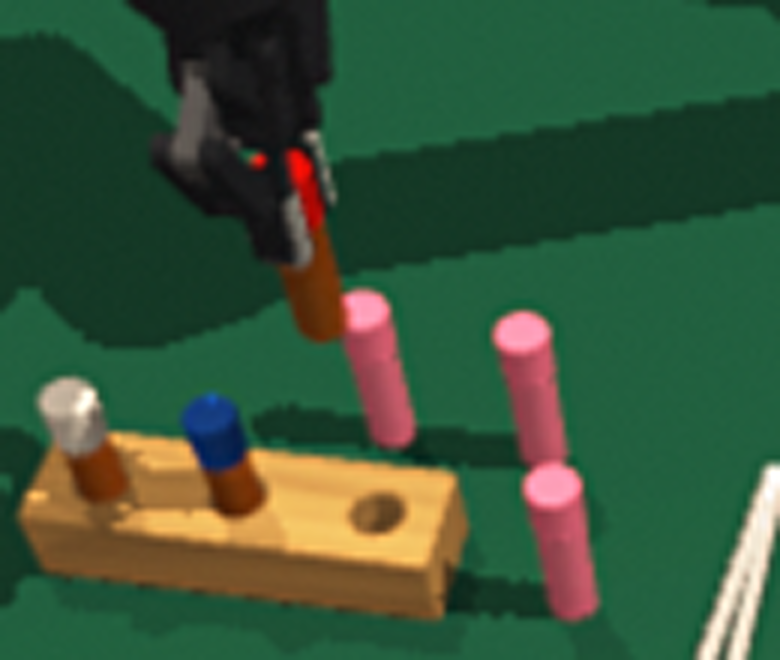

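View pics/wrist3.png

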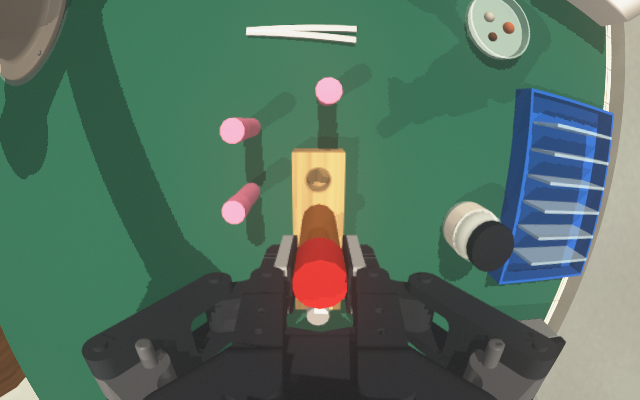

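```bash
cat >> h.py <<'E'
def cyl(im,c,base,ax,parts,fish=False,s=5,x0=0,y0=0):
    ax=np.array(ax)/np.linalg.norm(ax);e=np.cross(ax,[1,0,0.]);e/=np.linalg.norm(e);f=np.cross(ax,e)
    for h,r,col in parts:
        P=[proj(c,np.array(base)+ax*h+r*(e*np.cos(t)+f*np.sin(t)),fish) for t in np.linspace(0,2*np.pi,40)]
        P=[((u-x0+.5)*s,(v-y0+.5)*s) for u,v in P]
        cv2.polylines(im,[np.int32(np.round(P))],True,col,1)
V=[(0,.011,(255,255,0)),(.06,.012,(0,255,255)),(.085,.012,(0,255,0))]
E
python3 - <<'E'
from h import *
s=6
out=[]
for n,x0,y0,w,h in (('side3',300,240,60,70),('scene3',205,95,60,70),('wrist3',285,170,70,140)):
    c=load(n);im=cv2.imread(f'pics/{n}.png')[y0:y0+h,x0:x0+w];k=s if h==70 else 3
    k=s if h==70 else 4
    im=cv2.resize(im,None,fx=k,fy=k,interpolation=cv2.INTER_CUBIC)
    cyl(im,c,(.5163,-.2258,.159),(0,0,1),V,n=='wrist3',k,x0,y0)
    out.append(cv2.copyMakeBorder(im,0,560-im.shape[0],0,0,0))
o=np.hstack(out);o=o[:,:1000];print(o.shape)
cv2.imwrite('pics/ov3.png',cv2.resize(o,None,fx=.8,fy=.8))
E
```

```text
(560, 1000, 3)
```

View pics/ov3.png

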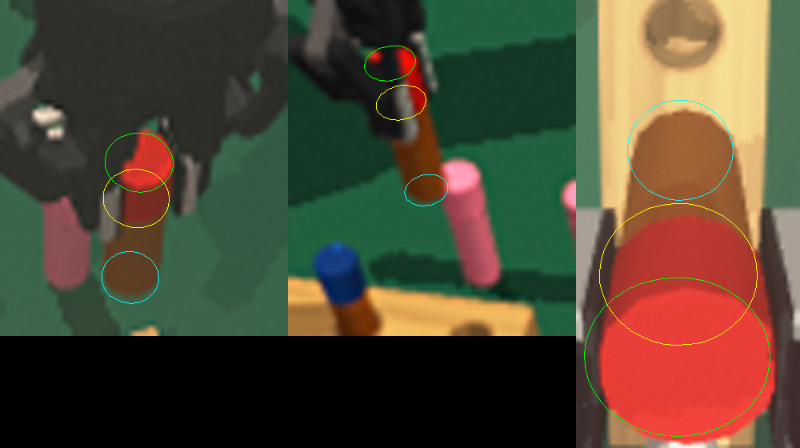

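move_arm([
  [0.02,0.004,0.0],
  [0.06,0.012,0],
  [0.1,0.02,0.0],
  [0.14,0.029,0.0],
  [0.18,0.037,0.0],
  [0.22,0.045,0.0],
  [0.26,0.053,0.0],
  [0.3,0.061,0.0],
  [0.34,0.069,0.0],
  [0.37,0.076,0.005],
  [0.39,0.08,0.008],
  [0.399,0.081,0.01],
  [0.399,0.081,0.01],
], jaw=[0.0,0.0,0.0,0.0,0.0,0.0,0.0,0.0,0.0,0.0,0.0,0.0,0.0], twist=[0.02,0.05,0.09,0.13,0.17,0.21,0.25,0.29,0.32,0.35,0.359,0.359,0.359])

```text
t: 6.25
ee_pos: [0.5517, 0.1804, 0.1984]
orientation: [[0.243, 0.97, -0.005], [0.97, -0.243, -0.001], [-0.002, -0.004, -1.0]]
wrist_force: [-0.0, -0.1, -0.2]
width: 0.0224
```

Run:
```python
from h import *
c=snap('wrist','wrist4');c=snap('side','side4');c=snap('scene','scene4');plan((.5529,.1797,.2,-14.2)); crop('wrist4',270,120,100,120,5)
```

```text
t 6.4 pos [0.5524 0.1786 0.1997] yawy -14.25 F [-0.67 -0.32 -0.77] w 0.0223 tilt [-2.4e-03 -5.0e-04 -1.0e+00]
shift [0.0012, 0.0002, -0.0003] twist -0.0009
```

View pics/wrist4.png

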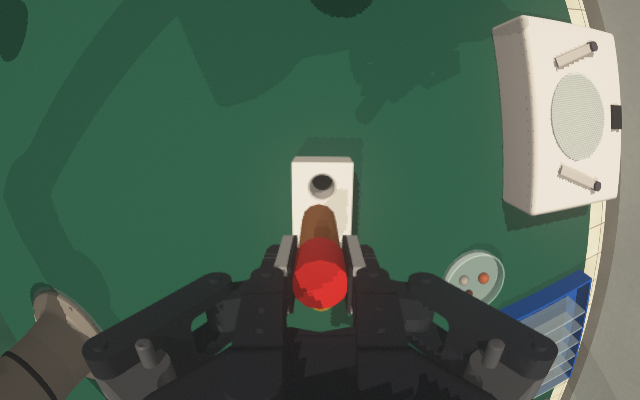

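View pics/wrist4_c270_120.png

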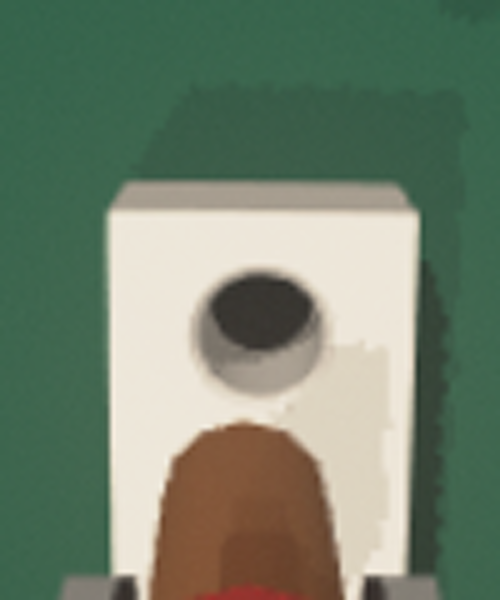

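View pics/scene4.png

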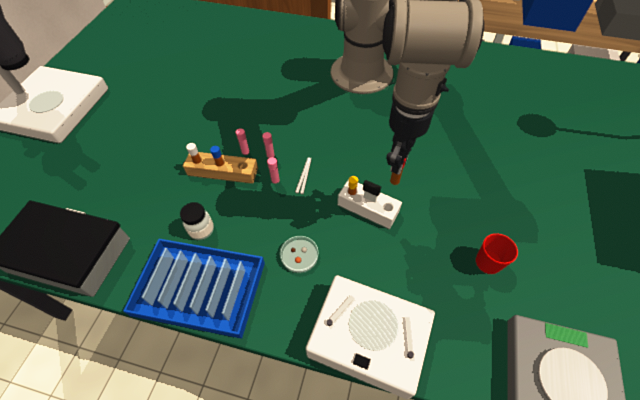

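```bash
python3 - <<'E'
from h import *
c=load('wrist4');S=load('scene0')
f=lambda p:cp(p,270,120,5)
ws=atz(c,*f((260,332)),.045,True);print('sock wrist',ws)
print('tri',tri([ray(c,*f((260,332)),True),ray(S,*cp((507,337),325,165,8))]))
cl=atz(c,*f((107,210)),.045,True);cr=atz(c,*f((420,211)),.045,True);print(cl,cr,np.linalg.norm(cl-cr))
d=(cr-cl)[:2];n=np.array([-d[1],d[0]])/np.linalg.norm(d);print('end centre',((cl+cr)/2)[:2],'carrier x ang',np.degrees(np.arctan2(n[1],n[0])),'sock from end',((cl+cr)/2)[:2]-n*.025)
st=get_state();R=st['orientation']
# vial bottom: body side edges near bottom at crop y~500: left 160,right 330
for h in (.145,.149,.154):
    b=(st['ee_pos'][:2]);print(h,'pred bottom ctr px',proj(c,(*b,h),True), 'meas ctr x',f((245,422)))
    m=(atz(c,*f((157,540)),h+.02,True)+atz(c,*f((335,540)),h+.02,True))/2;print('m',m, np.linalg.norm(atz(c,*f((157,540)),h+.02,True)-atz(c,*f((335,540)),h+.02,True)))
E
python3 - <<'E'
import sys;sys.path.insert(0,'.')
from h import *
import os;os.chdir('.')
st=get_state();p=st['ee_pos'];out=[]
for n,x0,y0,w,h in (('wrist4',270,150,100,170),('side4',260,120,80,100),('scene4',365,130,60,100)):
    c=load(n);k=4 if n[0]!='w' else 3;im=cv2.imread(f'pics/{n}.png')[y0:y0+h,x0:x0+w];im=cv2.resize(im,None,fx=k,fy=k,interpolation=cv2.INTER_CUBIC)
    cyl(im,c,(p[0],p[1],p[2]-.051),(0,0,1),V,n[0]=='w',k,x0,y0)
    cyl(im,c,(.5529,.1797,0),(0,0,1),[(.045,.0125,(0,0,255))],n[0]=='w',k,x0,y0)
    out.append(cv2.copyMakeBorder(im,0,520-im.shape[0],0,0,0))
o=np.hstack(out);print(o.shape);cv2.imwrite('pics/ov4.png',o[:,:800])
E
```

```text
sock wrist [0.55354643 0.17912212 0.045     ]
tri (array([0.55365599, 0.17951431, 0.04624771]), [np.float64(0.0001213311687528946), np.float64(0.00012133116875300477)])
[0.53077395 0.20981243 0.045     ] [0.58937709 0.19494646 0.045     ] 0.06045928165458297
end centre [0.56007552 0.20237945] carrier x ang 75.76592417394099 sock from end [0.55392843 0.17814696]
0.145 pred bottom ctr px (320.528975124331, 220.2836129731496) meas ctr x (318.6, 204.0)
m [0.55196792 0.18104698 0.165     ] 0.021559217282907002
0.149 pred bottom ctr px (320.523695318913, 222.28098672094882) meas ctr x (318.6, 204.0)
m [0.55235797 0.18249129 0.169     ] 0.021068448662245453
0.154 pred bottom ctr px (320.5167658308118, 224.88427697308708) meas ctr x (318.6, 204.0)
m [0.55284555 0.18429667 0.174     ] 0.020454987886418485
(520, 860, 3)
```

View pics/ov4.png

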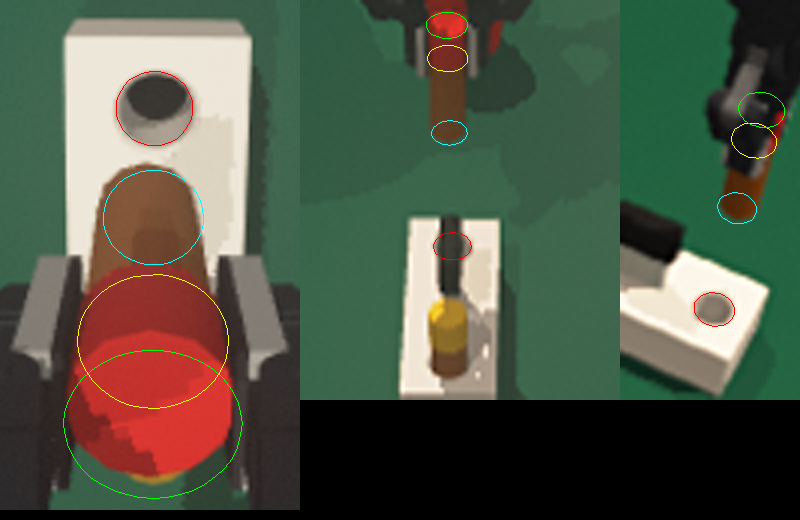

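Run:
```python
from h import *
plan((.5537,.177,.105,-14.2))
```

```text
t 6.4 pos [0.5524 0.1786 0.1997] yawy -14.25 F [-0.67 -0.32 -0.77] w 0.0223 tilt [-2.4e-03 -5.0e-04 -1.0e+00]
shift [-0.0012, 0.0018, 0.0947] twist -0.0009
```

move_arm([
  [-0.001,0.002,0.02],
  [-0.001,0.002,0.045],
  [-0.001,0.002,0.07],
  [-0.001,0.002,0.088],
  [-0.001,0.002,0.095],
  [-0.001,0.002,0.095],
], jaw=[0.0,0.0,0.0,0.0,0.0,0.0], twist=[0,0,0,0,0,0])

```text
t: 7.0
ee_pos: [0.5537, 0.1761, 0.1042]
orientation: [[0.247, 0.969, -0.004], [0.969, -0.247, -0.001], [-0.002, -0.003, -1.0]]
wrist_force: [-0.1, 0.4, 0.6]
width: 0.0224
```

```bash
cat > ov.py <<'E'
from h import *
import sys
t=sys.argv[1]; off=[float(a) for a in sys.argv[2:4]]
st=get_state();R=st['orientation'];out=[]
for n,x0,y0,w,h in (('wrist',270,150,100,170),('side',270,150,60,80),('scene',355,160,60,80)):
    c=snap(n,n+t);k=6 if n[0]!='w' else 3;im=cv2.imread(f'pics/{n}{t}.png')[y0:y0+h,x0:x0+w];im=cv2.resize(im,None,fx=k,fy=k,interpolation=cv2.INTER_CUBIC)
    raw=im.copy()
    st=get_state();p=st['ee_pos']+R[:,0]*off[0]+R[:,1]*off[1]
    cyl(im,c,(p[0],p[1],p[2]-.051),(0,0,1),V,n[0]=='w',k,x0,y0)
    cyl(im,c,(.5537,.179,0),(0,0,1),[(.045,.0125,(0,0,255))],n[0]=='w',k,x0,y0)
    out.append(cv2.copyMakeBorder(im,0,520-im.shape[0],0,0,0))
    cv2.imwrite(f'pics/raw_{n}{t}.png',raw)
cv2.imwrite(f'pics/ov{t}.png',cv2.resize(np.hstack(out),(800,408)))
plan()
E
python3 ov.py 5 .002 -.0005
```

```text
t 7.15 pos [0.5547 0.1769 0.106 ] yawy -14.27 F [-1.06  1.25 -0.57] w 0.0223 tilt [-2.e-04 -2.e-04 -1.e+00]
```

View pics/ov5.png

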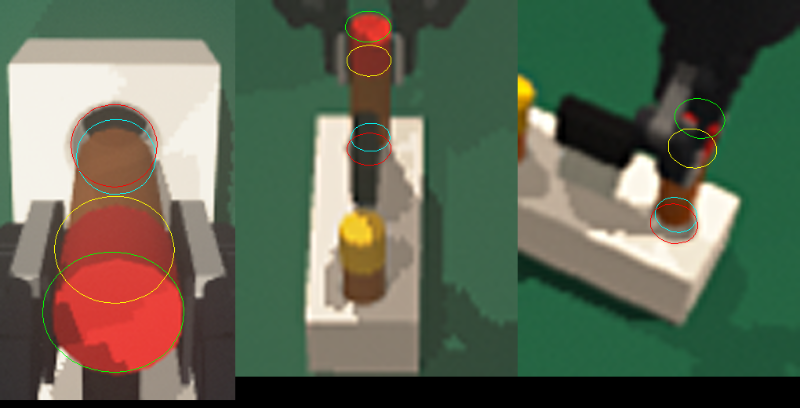

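View pics/raw_wrist5.png

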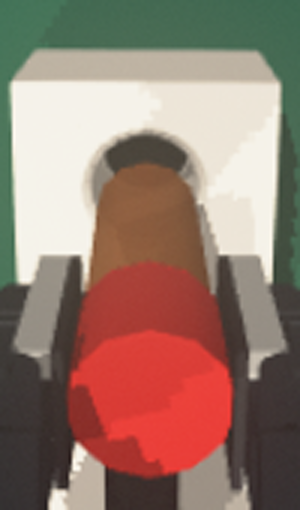

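View pics/raw_scene5.png

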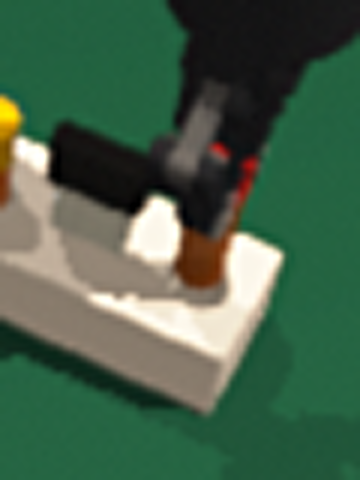

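View pics/raw_side5.png

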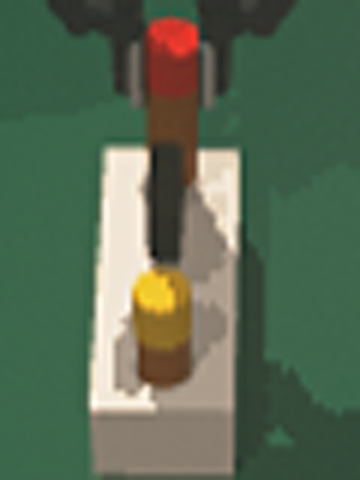

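move_arm([
  [0,0,0.005],
  [0,0,0.01],
  [0,0,0.015],
  [0,0,0.018],
  [0,0,0.018],
], jaw=[0.0,0.0,0.0,0.0,0.0], twist=[0,0,0,0,0])

```text
t: 7.65
ee_pos: [0.5544, 0.1769, 0.0872]
orientation: [[0.246, 0.969, -0.001], [0.969, -0.246, -0.0], [-0.001, -0.001, -1.0]]
wrist_force: [-0.5, 0.4, -0.9]
width: 0.0219
```

```bash
python3 ov.py 6 .002 -.0005
```

```text
t 7.8 pos [0.5547 0.177  0.0879] yawy -14.27 F [-0.56  0.72 -0.54] w 0.0224 tilt [-4.e-04 -2.e-04 -1.e+00]
```

View pics/raw_wrist6.png

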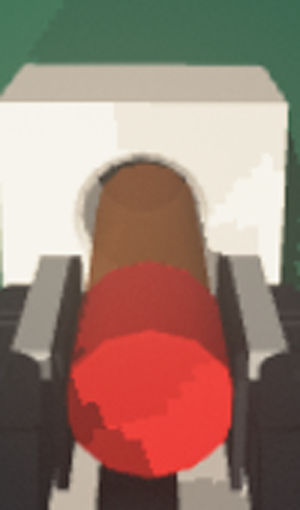

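View pics/raw_scene6.png

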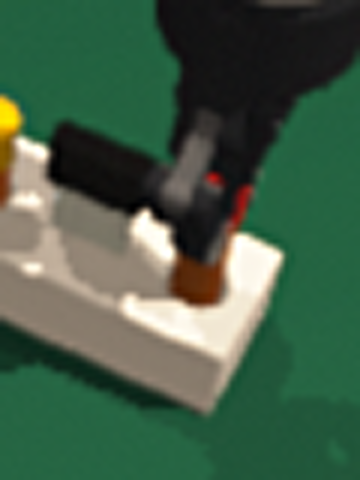

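move_arm([
  [0,0,0.005],
  [0,0,0.01],
  [0,0,0.015],
  [0,0,0.02],
  [0,0,0.024],
  [0,0,0.024],
], jaw=[0.0,0.0,0.0,0.0,0.0,0.0], twist=[0,0,0,0,0,0])

```text
t: 8.4
ee_pos: [0.5544, 0.1768, 0.0631]
orientation: [[0.246, 0.969, -0.001], [0.969, -0.246, -0.0], [-0.001, -0.001, -1.0]]
wrist_force: [-0.1, 0.3, -0.4]
width: 0.0225
```

move_arm([
  [0,0,0.002],
  [0,0,0.004],
  [0,0,0.005],
  [0,0,0.005],
], jaw=[0.0,0.0,0.0,0.0], twist=[0,0,0,0])

```text
t: 8.8
ee_pos: [0.5545, 0.1769, 0.0586]
orientation: [[0.246, 0.969, -0.001], [0.969, -0.246, -0.0], [-0.001, -0.001, -1.0]]
wrist_force: [-1.9, 0.0, 3.3]
width: 0.0219
```

move_arm([
  [0,0,0.001],
  [0,0,0.001],
], jaw=[0.0,0.0], twist=[0,0])

```text
t: 9.0
ee_pos: [0.5547, 0.177, 0.0585]
orientation: [[0.246, 0.969, -0.0], [0.969, -0.246, -0.0], [-0.0, -0.0, -1.0]]
wrist_force: [-3.1, -0.1, 7.9]
width: 0.0225
```

move_arm([
  [0,0,0],
  [0,0,0],
  [0,0,0],
  [0,0,0],
  [0,0,-0.02],
  [0,0,-0.05],
  [0,0,-0.09],
  [0,0,-0.13],
  [0,0,-0.14],
  [0,0,-0.14],
], jaw=[0.03,0.05,0.05,0.05,0.05,0.05,0.05,0.05,0.05,0.05], twist=[0,0,0,0,0,0,0,0,0,0])

```text
t: 10.0
ee_pos: [0.5555, 0.1772, 0.2003]
orientation: [[0.246, 0.969, 0.004], [0.969, -0.246, 0.001], [0.001, 0.004, -1.0]]
wrist_force: [0.4, 0.1, -0.7]
width: 0.0496
```

Run:
```python
from h import *
snap('wrist','wrist7');snap('side','side7');snap('scene','scene7');crop('scene7',325,165,90,70,8);crop('side7',265,150,70,90,6);plan()
```

```text
t 10.15 pos [0.5537 0.1768 0.1966] yawy -14.27 F [ 0.49  0.5  -0.38] w 0.0499 tilt [-3.5e-03 -7.0e-04 -1.0e+00]
```

View pics/scene7_c325_165.png

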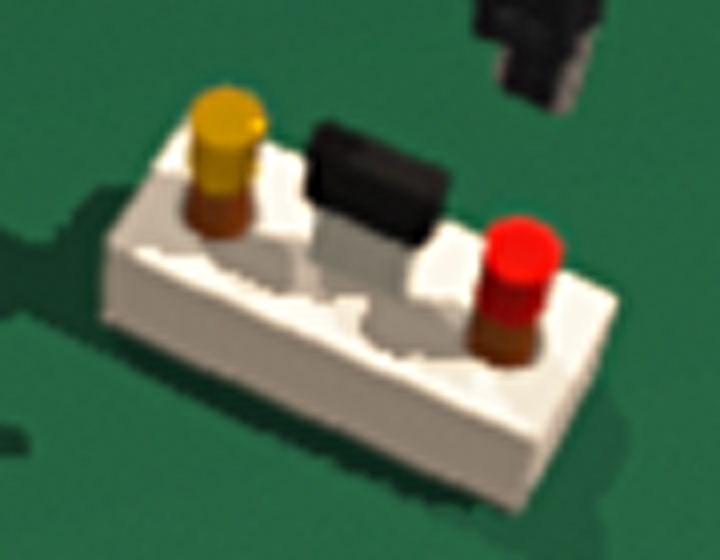

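View pics/side7_c265_150.png

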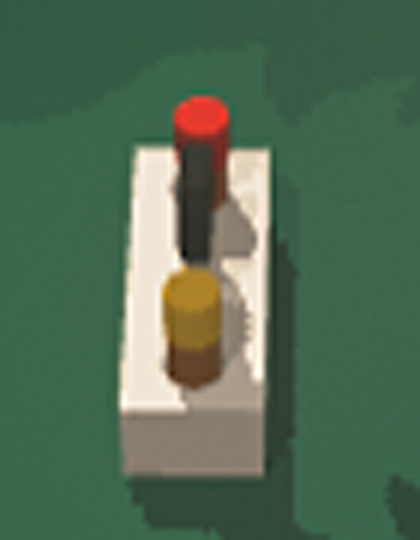

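View pics/wrist7.png

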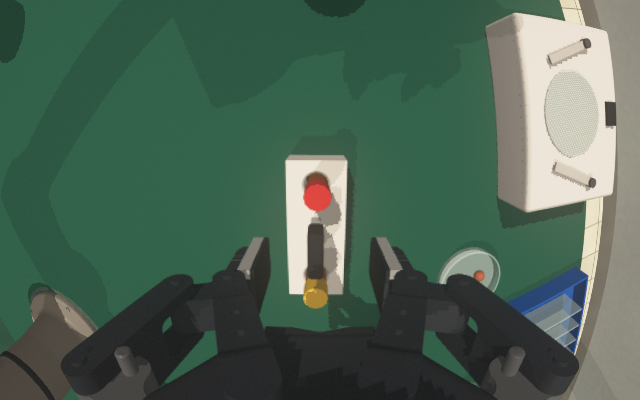

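Run:
```python
from h import *
S=load('scene7');D=load('side7')
a=lambda p:cp(p,325,165,8);b=lambda p:cp(p,265,150,6)
r=tri([ray(S,*a((523,243))),ray(D,*b((202,116)))]);y=tri([ray(S,*a((228,116))),ray(D,*b((193,290)))])
print('red',r);print('yel',y);print('mid',(r[0]+y[0])/2)
# grip top corners in scene: (322,125) far-left,(450,178) far-right,(310,150)?,(440,195)
print('grip top scene',[atz(S,*a(q),.105).round(4).tolist() for q in((325,123),(452,178),(437,198),(311,143))])
crop('wrist7',275,145,85,170,3.5) if 0 else None
im=cv2.imread('pics/wrist7.png')[150:310,270:370];cv2.imwrite('pics/w7c.png',cv2.resize(im,None,fx=3.7,fy=3.7,interpolation=cv2.INTER_CUBIC))
```

```text
red (array([0.55377345, 0.17661257, 0.09457792]), [np.float64(0.001536616341464691), np.float64(0.0015366163414646356)])
yel (array([0.52827178, 0.08136653, 0.09332402]), [np.float64(0.0010747363131342804), np.float64(0.0010747363131343077)])
mid [0.54102262 0.12898955 0.09395097]
grip top scene [[0.5312, 0.1122, 0.105], [0.5418, 0.153, 0.105], [0.5502, 0.15, 0.105], [0.5397, 0.1096, 0.105]]
```

View pics/w7c.png

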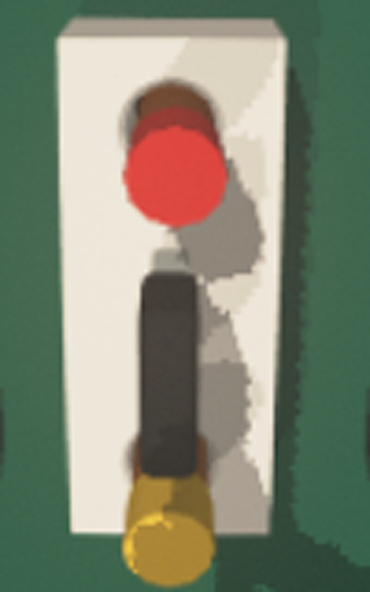

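Run:
```python
from h import *
c=load('wrist7');S=load('scene7')
f=lambda p:cp(p,270,150,3.7)
P=[atz(c,*f(q),.105,True) for q in((139,312),(197,312),(197,474),(140,474))];print(np.round(P,4),np.mean(P,0))
u=f((168,393));print(tri([ray(c,*u,True),ray(S,*cp((381,160),325,165,8))]))
d=np.array(P[0])-P[3];print('axis',np.degrees(np.arctan2(d[1],d[0])),np.linalg.norm(d))
plan((.541,.1305,.2,-14.2),(.541,.1305,.071,-14.2))
```

```text
[[0.5399 0.1526 0.105 ]
 [0.5524 0.1494 0.105 ]
 [0.5423 0.1092 0.105 ]
 [0.5293 0.1126 0.105 ]] [0.54098825 0.13095872 0.105     ]
(array([0.54097485, 0.13145309, 0.10514934]), [np.float64(0.00029121631334728227), np.float64(0.00029121631334724774)])
axis 75.17777027364036 0.0414364632565555
t 10.15 pos [0.5537 0.1768 0.1966] yawy -14.27 F [ 0.49  0.5  -0.38] w 0.0499 tilt [-3.5e-03 -7.0e-04 -1.0e+00]
shift [-0.0481, -0.0009, -0.0033] twist -0.0012
shift [-0.0479, -0.0005, 0.1257] twist -0.0012
```

move_arm([
  [-0.025,0,0],
  [-0.047,-0.001,0],
  [-0.047,-0.001,0],
  [-0.047,-0.001,0.03],
  [-0.047,-0.001,0.06],
  [-0.047,-0.001,0.09],
  [-0.047,-0.001,0.115],
  [-0.047,-0.001,0.126],
  [-0.047,-0.001,0.126],
], jaw=[0.05,0.05,0.05,0.05,0.05,0.05,0.05,0.05,0.05], twist=[0,0,0,0,0,0,0,0,0])

```text
t: 11.05
ee_pos: [0.5394, 0.1317, 0.0685]
orientation: [[0.246, 0.969, -0.008], [0.969, -0.246, -0.001], [-0.003, -0.008, -1.0]]
wrist_force: [0.3, 0.2, 0.1]
width: 0.05
```

Run:
```python
from h import *
snap('wrist','wrist8');crop('wrist8',220,120,200,200,3.5)
plan((.541,.131,.071,-14.2))
```

```text
t 11.1 pos [0.5405 0.1318 0.07  ] yawy -14.26 F [-0.27 -0.89  0.59] w 0.0503 tilt [-5.2e-03 -7.0e-04 -1.0e+00]
shift [-0.0006, 0.0007, -0.001] twist -0.001
```

View pics/wrist8.png

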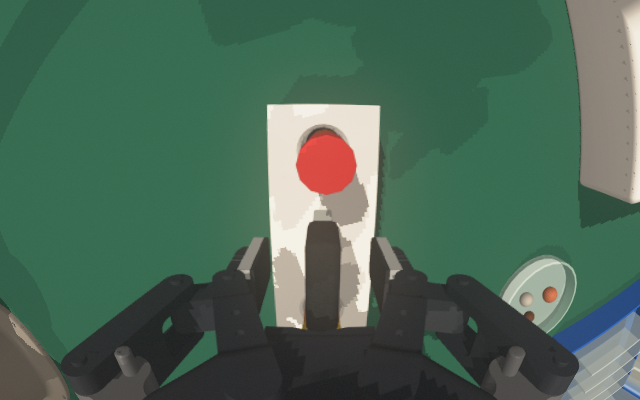

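move_arm([
  [0,0.0005,-0.001],
  [0,0.0005,-0.001],
  [0,0.0005,-0.001],
  [0,0.0005,-0.001],
  [0,0.0005,-0.001],
  [0,0.0005,-0.001],
  [0,0.0005,-0.001],
  [0,0.0005,-0.001],
], jaw=[0.05,0.03,0.0,0.0,0.0,0.0,0.0,0.0], twist=[0,0,0,0,0,0,0,0], newtons=60)

```text
t: 11.9
ee_pos: [0.5412, 0.1317, 0.072]
orientation: [[0.246, 0.969, -0.004], [0.969, -0.246, -0.001], [-0.002, -0.004, -1.0]]
wrist_force: [-2.1, 0.7, 6.3]
width: 0.0136
```

Run:
```python
from h import *
plan()
```

```text
t 11.9 pos [0.5412 0.1317 0.072 ] yawy -14.27 F [-2.07  0.67  6.33] w 0.0136 tilt [-4.1e-03 -5.0e-04 -1.0e+00]
```

Grip width is 13.6 mm, which matches the 14 mm grip. I'll lift gently, about 10 cm.

move_arm([
  [0,0,-0.002],
  [0,0,-0.006],
  [0,0,-0.012],
  [0,0,-0.02],
  [0,0,-0.03],
  [0,0,-0.04],
  [0,0,-0.05],
  [0,0,-0.06],
  [0,0,-0.07],
  [0,0,-0.08],
  [0,0,-0.088],
  [0,0,-0.094],
  [0,0,-0.098],
  [0,0,-0.1],
  [0,0,-0.1],
  [0,0,-0.1],
], jaw=[0.0,0.0,0.0,0.0,0.0,0.0,0.0,0.0,0.0,0.0,0.0,0.0,0.0,0.0,0.0,0.0], twist=[0,0,0,0,0,0,0,0,0,0,0,0,0,0,0,0])

```text
t: 13.5
ee_pos: [0.5414, 0.1317, 0.1716]
orientation: [[0.246, 0.969, -0.005], [0.969, -0.246, -0.001], [-0.002, -0.005, -1.0]]
wrist_force: [0.0, 1.3, -5.1]
width: 0.013
```

Run:
```python
from h import *
snap('wrist','wrist9');snap('side','side9');snap('scene','scene9');plan();crop('scene9',325,130,100,90,7);crop('side9',260,110,90,110,5)
```

```text
t 13.65 pos [0.5414 0.1318 0.1716] yawy -14.27 F [ 0.67 -1.33 -5.3 ] w 0.0132 tilt [-4.9e-03 -6.0e-04 -1.0e+00]
```

View pics/scene9_c325_130.png

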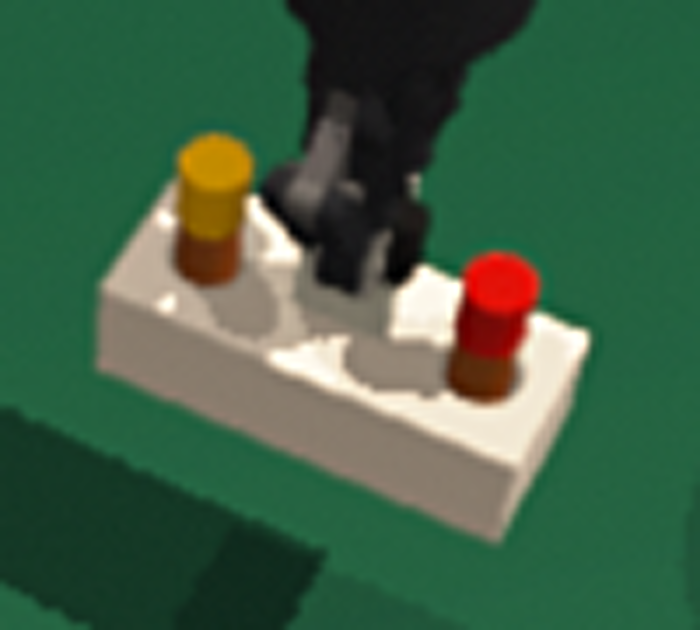

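View pics/side9_c260_110.png

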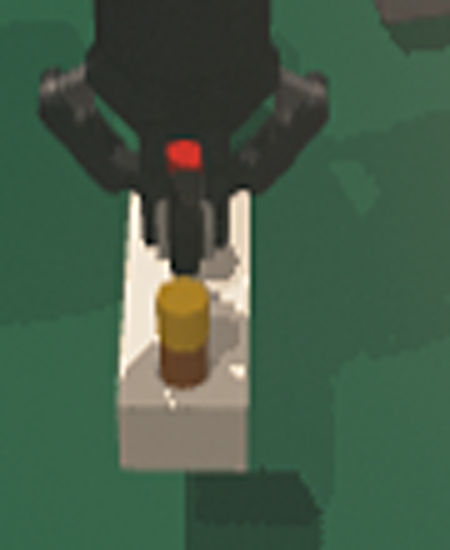

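View pics/scene9.png

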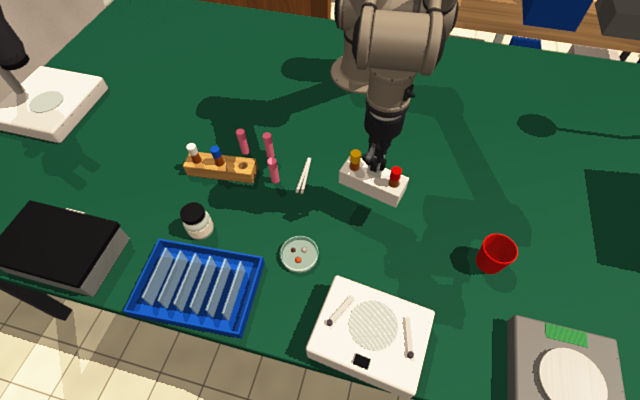

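Run:
```python
from h import *
from scipy.optimize import least_squares
from scipy.spatial.transform import Rotation as Ro
def fit(S,D,obs,z0):
    def res(q):
        R=Ro.from_euler('ZYX',[np.radians(75.8)+q[3],q[4],q[5]]).as_matrix();r=[]
        for which,P,uv in obs:
            r+=list(np.array(proj(S if which=='s' else D,R@np.array(P)+q[:3]))-uv)
        return r
    o=least_squares(res,[.541,.131,z0,0,0,0],loss='soft_l1')
    J=o.jac;cov=np.linalg.inv(J.T@J)*.5**2
    print(o.x[:3].round(4),np.degrees(o.x[3:]).round(2),'sig',np.degrees(np.sqrt(np.diag(cov))[3:]).round(2),'res',np.abs(o.fun).max().round(2))
L=(-.075,-.03,.045);N=(.075,-.03,.045);Rr=(.075,.03,.045);B=(-.075,.03,.045)
Lb=(-.075,-.03,0);Nb=(.075,-.03,0);Bb=(-.075,.03,0);Y=(-.05,0,.092);RD=(.05,0,.092)
a=lambda x,y:np.array(cp((x,y),325,130,7));b=lambda x,y:np.array(cp((x,y),260,110,5))
fit(load('scene9'),load('side9'),[('s',L,a(100,287)),('s',N,a(519,467)),('s',Rr,a(588,333)),('s',Lb,a(98,369)),('s',Nb,a(497,541)),('s',Y,a(215,161)),('s',RD,a(503,281)),
 ('d',L,b(247,408)),('d',B,b(120,405)),('d',Lb,b(247,468)),('d',Bb,b(122,468)),('d',Y,b(183,293))],.1)
a=lambda x,y:np.array(cp((x,y),325,165,8));b=lambda x,y:np.array(cp((x,y),265,150,6))
fit(load('scene7'),load('side7'),[('s',L,a(108,242)),('s',N,a(540,437)),('s',Rr,a(617,300)),('s',Lb,a(102,320)),('s',Nb,a(518,512)),('s',Y,a(228,116)),('s',RD,a(523,243)),
 ('d',L,b(264,411)),('d',B,b(121,409)),('d',Lb,b(264,474)),('d',Bb,b(124,474)),('d',Y,b(193,290))],0.)
```

```text
[0.5407 0.1301 0.1013] [ 0.36 -0.04  0.59] sig [0.56 0.68 0.64] res 0.49
[0.5412 0.1303 0.0017] [-0.26 -0.53 -0.45] sig [0.56 0.73 0.71] res 0.52
```

View pics/wrist9.png

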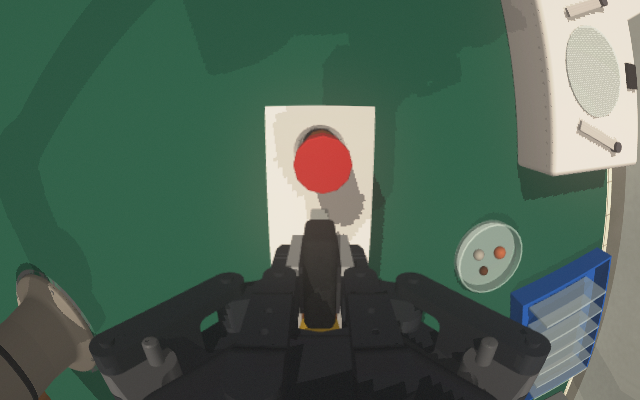

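move_arm([
  [0,0,0],
  [0,0,0],
  [0,0,0],
  [0,0,0],
  [0,0,0],
], jaw=[0.0,0.0,0.0,0.0,0.0], twist=[0,0,0,0,0])

```text
t: 14.15
ee_pos: [0.5414, 0.1317, 0.1716]
orientation: [[0.246, 0.969, -0.005], [0.969, -0.246, -0.001], [-0.002, -0.005, -1.0]]
wrist_force: [-0.4, 0.4, -5.1]
width: 0.0133
```

Run:
```python
from h import *
plan(); print(np.abs(get_state()['dq']).max()); print(finish_job())
```

```text
t 14.15 pos [0.5414 0.1317 0.1716] yawy -14.27 F [-0.39  0.37 -5.1 ] w 0.0133 tilt [-4.9e-03 -6.0e-04 -1.0e+00]
0.0016032892844243026
the job is handed in; nothing more can be done
None
```

I moved the red-capped vial from the rack into the carrier's empty socket and let go. I then lifted the carrier by its handle about 10 cm and handed the job in at 14.15 s, still holding it.

**Vial seating:** It met firm contact at the expected depth, with the tool tip at 58.5 mm against an expected 58. After release its top measured within 1.3 mm of the yellow vial's, which is within measurement noise.

**Final hold:** The arm was still, and the wrist carried 5.1 N, about the weight of the carrier and two vials. The tool rose 99.6 mm, and a fit to the pictures put the carrier's underside at about 101 mm. That fit found the carrier level to within 0.6°, with an uncertainty of about 0.7°. Both vials are in it, and the other objects look unmoved.

**Mismatches:** The pads closed to 22.2 mm on the red cap instead of 24 mm, and the cap also looked about 22 mm wide in the wrist picture. The vial sat about 2 mm off the tool's centre line, which I corrected before inserting it.

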